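# Lock the salt mill's catch cup and set its dial

## Task

Get the salt mill ready for the braai: swing the handle of the catch cup counter-clockwise (seen from above) so that the cup climbs up into the mill and its lugs drop fully home, with the handle pointing straight out at the front. Then turn the coarseness dial on top clockwise to its third mark, where it clicks in. Leave the bowl and the tongs where they are, and let go of everything.

Things in the scene. Friction and masses are not known exactly. Their poses are not given: they have to be found in the camera images.
- mill: Fixed salt mill on its stand. Origin: on the work surface under the vertical axis that mount, cup and dial share; x points to its back, -x to its front. Foot board 12 thick, 100 wide, x = -55 to +120. Round rest on the axis, 56 wide, top at z = 65. Column 24 by 36 at x = +92, top z = 202. Round head 108 wide: steel collar from z = 119 up, flat cap top at z = 205.
- lock_axis (a point): Centre of the collar, z = 136. Inside, three ramps carry the cup's lugs: turned counter-clockwise they meet the ramps about 0.7 rad short of the lock, climb 9 mm, pass the crest about 0.15 rad short, then drop 3 mm into pockets ending in a solid stop. On the ramp the cup stays where it is left; in the pockets it has about 0.07 rad of play either way. A few N sideways on the handle do it.
- cup: Loose aluminium catch cup, 68 wide, 80 tall, about 300 g, standing on the mill's rest, its top inside the collar. Origin: centre of its underside, z up. Its handle points along its -x. Locked: its x axis lies along the mill's x axis (handle straight to the mill's front), underside at z = 71, 6 above the rest. At the start the handle is 0.85 to 1.45 rad short of that, on the mill's +y side.
- cup_pins (a point): On the cup's axis at the height of its three round lugs (8 thick, reaching out to 47 from the axis), 60 above its underside. They are hidden inside the collar.
- cup_handle (a point): Point on the centre line of the cup's straight level pale wooden handle (round, 16 thick), 110 from the cup's axis and 30 above its underside. The wooden part runs from 55 to 160 out; a push 95 to 145 out is clear of the head. 87 mm of free space below it at the start.
- dial (a joint): Angle of the coarseness dial in rad, growing clockwise seen from above. It clicks into four marks: first 0.0, second 0.5, third 1.0, fourth 1.5, with stops just beyond the first and last. Near a mark it pulls itself in; about 0.1 N m carries it over the ridge between two marks. Starts at the first or second mark, or between them.
- dial_grip (a point): On the dial's axis at z = 227.5. Dial: black disc (52 wide, 6 thick) with an upright grip bar 46 long, 14 thick, 28 tall (z = 212 to 240). In the mill's frame, from above, the bar's pointer end stands at 223 deg minus the dial angle, counted counter-clockwise from the mill's x axis. Four studs growing in size mark the settings on the cap, the smallest is the first.
- bowl: Bystander: blue ceramic bowl, 130 diameter, 55 tall, origin under its centre. To be left alone.
- tongs: Bystander: aluminium tongs lying flat, 240 long along their x, 20 tall, origin underneath near the middle. To be left alone.
- grid: Bystander: closed hinged braai grid lying flat, fixed, 240 by 300, 28 tall, origin under its centre; wire handle 150 long towards its -x with the dark lever latch at its root, 40 tall.
Things that resemble listed ones, but are neither listed nor needed, are in the scene too. Several things have the shape of the cup; the one meant has the colours described above. Leave any orange or yellow look-alike of the mill alone.

How it is judged:
On the way, in this order (a step that is already met when the one before it is completed fails the run):
1. the cup's lugs have dropped into their pockets: handle to the mill's front, cup raised (angle between the x axis of cup and the x axis of mill, either way round below 0.12 rad and z of cup in the frame of mill between 0.0685 and 0.073 m), for 0.2 s.
2. the dial stands at its third mark (value of joint dial between 0.88 and 1.12 rad), for 0.2 s.
At the end, for the whole second after the job is handed in: The cup hangs at rest in the mill, upright within 0.08 rad and centred within 5 mm, its handle within 0.12 rad of the mill's front, its underside 68.5 to 73 mm above the work surface (lugs in the pockets); the dial reads 0.88 to 1.12 rad (third mark) (all of step 1 and all of step 2 and horizontal distance between cup_pins and mill below 0.005 m and angle between cup's own z axis and vertical below 0.08 rad and linear speed of cup below 0.02 m/s); the robot touches nothing.
It fails at once if the bowl is displaced by more than 30 mm (distance of bowl from where it was at the start of the episode above 0.03 m).
It fails at once if the tongs are displaced by more than 30 mm (distance of tongs from where it was at the start of the episode above 0.03 m).
It also fails if it takes over 70 s, if anything falls off the work surface, if the arm or the gripper's body presses on something with over 40 N, if the wrist force passes 120 N, or if a joint passes its speed limit or range.

## Robot

A 6-joint arm with a two-finger parallel gripper is mounted at the origin on the work surface. World frame = base frame: x ahead of the robot, y to its left, z up, the work surface at z = 0. Lengths are in m, angles in rad, forces in N, time in s.
With the tool pointing down it reaches from about 0.35 to 0.775 m from the base axis. Payload 7.3 kg.
Tool frame: the origin (TCP) lies between the finger pads; the fingertips stand 17 mm ahead of it and the grasp point (between the pads) lies 2 mm behind it; z points along the fingers, y is the line along which they close (so a half turn about z gives the same grasp; the last joint's range is limited). The gripper opens to 92 mm and grips with 3 to 60 N. Pads are 19 mm wide; open, the fingers measure 130 mm over their backs; the gripper's body (75 mm by 190 mm) begins 47 mm behind the grasp point.
Start: joints at [-1.251, 0.342, 1.524, -0, 1.275, -0.146], TCP at [0.236, -0.469, 0.244] pointing down, gripper open.
Joint ranges: [-2.53, 2.53], [-0.77, 2.02], [0.04, 2.7], [-1, 4.14], [0.28, 2.66], [-3.11, 3.11]. Speed limits (rad/s): [2.57, 2.57, 3.14, 3.14, 3.14, 3.14].

## Interface

Orientations are given as [roll, pitch, yaw] about the fixed x, y, z axes, in that order (R = Rz(yaw) Ry(pitch) Rx(roll)).
In Python, from cell import robot, optics gives the robot as it stands.
- The arm moves only by the tool play_rows, never from a script. Its argument "rows" is a list of rows, each a list of 7 numbers: the shift along the tool's x, y, z in cm, then the turn, a rotation vector about the tool's x, y, z in rad, then the opening, from 0 (shut) to 1 (fully open). In form: [[tx, ty, tz, wx, wy, wz, grip], ...]. A call has 1 to 20 rows; each row is the pose to reach, as a shift and turn from the pose commanded when the call began, along the tool's axes at that moment; what a row does not reach only later rows make up. A row lasts 1/10 s, in which the tool goes at most 50 mm and 8.59 degrees, less where a joint would pass 70% of its speed; a pose out of reach is approached as far as the arm can. A call with a gripper value outside its range is refused whole. The fingers move at their own pace and stop on an object; "squeeze" is the grip in N (left out, the last holds). Time passes only in rows, so rows that repeat a pose let the fingers close. It gives the time, the measured TCP pose, the force, the opening and the grip force at its end, in the units of the state.
- robot.observe(): the state, without advancing time (a new reading comes with each control period).
- optics.read_camera(name): name is "side" or "top" or "wrist"; returns (picture, depth): 384x512x3 uint8, red, green, blue; 384x512 float32, m along the optical axis (not along the pixel's ray), 0 where there is no reading.
- optics.camera_model(name): a dict with "fx", "fy", "cx", "cy" (pixels), "origin" and "rotation" of the camera in the world; the wrist camera has in their place "tool_from_camera" (4x4, takes a point from camera to tool coordinates, whose origin is the TCP and whose axes are the flange's). Camera axes: x right, y up, looking along -z (the intrinsics and any distortion apply to the point x, -y, -z); pixel columns grow to the right and rows downward; lengths in m; the calibration is good to about 2 mm. A picture is of the moment at which its call begins: read the wrist's pose just before it. camera_model takes no time and is no camera call.
- robot.hand_in(): hands the job in; it is judged then, once.
The state is a dict: "time": time; "qpos": joint angles; "qvel": joint speeds; "joint_efforts": joint torques, N m; "tool_pos": TCP position; "tool_rot": TCP orientation; "contact_force": force on the tool from outside, world axes, zero at the start; "torque": the same for the moment, N m; "opening": finger opening in m; "grip_force": force on a finger pad.
Only numpy, scipy, OpenCV 4.12 (cv2) and the standard library are available. Lean on these libraries where they do the work, as an engineer would, in place of code of your own. Each camera call takes 0.05 s, during which the arm holds its last target. There are 200 camera calls.

## Working session

There is one attempt and no reset: what is moved stays moved. The work goes in short steps, Python scripts to look and compute and a tool call to move; the robot and the scene stay as the last step left them, time stands still between calls to the robot, and variables do not carry over. Pictures are saved under pics/ and viewed, at most 10 in all, crops included, and the job is handed in when it is done.

Besides the shell and the picture viewer there is one more tool, called after ">>>" by a JSON object that holds its "fn" and its "kwargs", one argument or row to a line. play_rows: Moves the arm, as the interface text tells. Its arguments: {"type":"object","properties":{"rows":{"type":"array"},"squeeze":{"type":"number"}},"required":["rows"]}

```bash
mkdir -p pics; cat > h.py <<'E'
import numpy as np, cv2
from cell import robot, optics
def ray(name,u,v):
    m=optics.camera_model(name); d=np.array([(u-m['cx'])/m['fx'],-(v-m['cy'])/m['fy'],-1.]); return np.array(m['origin']),np.array(m['rotation'])@d
def plane(name,u,v,z):
    o,d=ray(name,u,v); return o+d*(z-o[2])/d[2]
def cloud(name,dep,T=None):
    m=optics.camera_model(name); v,u=np.mgrid[:384,:512]
    P=np.stack([(u-m['cx'])/m['fx']*dep,-(v-m['cy'])/m['fy']*dep,-dep],-1)
    return P@np.array(m['rotation']).T+np.array(m['origin'])
E
python3 - <<'E'
from h import *
for n in('top','side'):
    p,d=optics.read_camera(n); np.savez(f'{n}.npz',p=p,d=d); cv2.imwrite(f'pics/{n}.png',p[:,:,::-1])
    print(optics.camera_model(n))
a=np.hstack([cv2.imread('pics/top.png'),cv2.imread('pics/side.png')])
print(robot.observe())
E
```

```text
{'fx': 414.68888617210644, 'fy': 414.68888617210644, 'cx': 251.699445432336, 'cy': 197.56894913029265, 'origin': array([ 0.30563037, -0.02401309,  1.44167517]), 'rotation': array([ 0.19642019, -0.01134298, -1.54116572])}
{'fx': 355.0508040812731, 'fy': 355.0508040812731, 'cx': 251.3604878099525, 'cy': 195.72374251606004, 'origin': array([0.03726806, 0.56589983, 0.77324837]), 'rotation': array([ 0.91543794, -0.00834574, -2.38989905])}
{'time': 0.1, 'qpos': array([-1.25100172e+00,  3.42645946e-01,  1.52489512e+00,  3.16151280e-05,
        1.27541236e+00, -1.45983045e-01]), 'qvel': array([-3.48776272e-04, -3.38249058e-05, -3.08991840e-03, -2.43078429e-03,
       -1.26858730e-04,  1.52108252e-04]), 'joint_efforts': array([ 2.23964758e-03, -4.32001412e+01, -2.44694513e+01,  7.19201867e-02,
        5.26349153e-02, -3.09367022e-05]), 'tool_pos': array([ 0.23571777, -0.46873758,  0.24312734]), 'tool_rot': array([-3.14025076e+00, -2.27855493e-04,  4.65768271e-01]), 'contact_force': array([-0.5406535 , -0.10552807,  0.07116452]), 'torque': array([-0.0397463 ,  0.03401293, -0.03323806]), 'grip_force': 0.0, 'opening': 0.09218518435415815}
```

View pics/top.png

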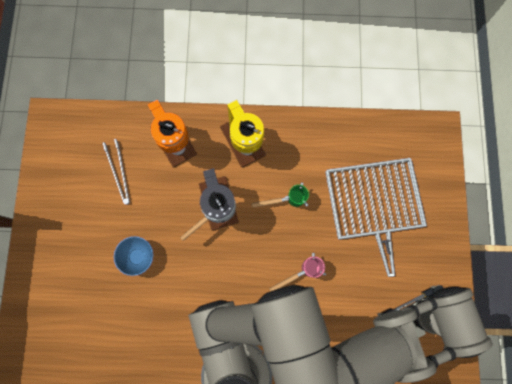

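View pics/side.png

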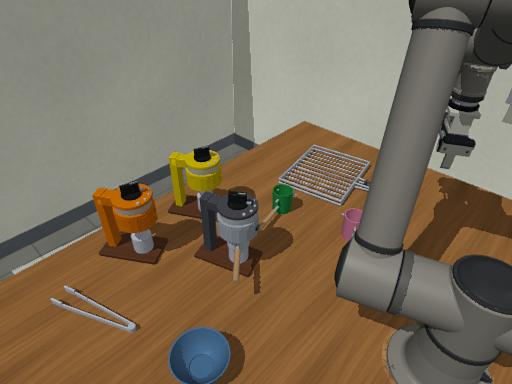

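The top view shows three mill shapes: orange (168,130), yellow (247,130) and grey (218,202). The grey one holds the aluminium cup with the pale handle, whose tip is at (183,237). Loose cups in green (298,195) and pink (314,266) are the wrong colours, so the grey mill fits. I'll confirm with a crop and measure.

```bash
cat > h.py <<'E'
import numpy as np, cv2
from cell import robot, optics
from scipy.spatial.transform import Rotation as Ro
def cam(n):
    m=optics.camera_model(n)
    if 'origin' in m: return m,Ro.from_euler('xyz',m['rotation']).as_matrix(),np.array(m['origin'])
    s=robot.observe(); T=np.array(m['tool_from_camera']); R=Ro.from_euler('xyz',s['tool_rot']).as_matrix()
    return m,R@T[:3,:3],R@T[:3,3]+s['tool_pos']
def cloud(c,dep):
    m,R,o=c; v,u=np.mgrid[:dep.shape[0],:dep.shape[1]]
    P=np.stack([(u-m['cx'])/m['fx']*dep,-(v-m['cy'])/m['fy']*dep,-dep],-1)
    return P@R.T+o
def plane(c,u,v,z):
    m,R,o=c; d=R@np.array([(u-m['cx'])/m['fx'],-(v-m['cy'])/m['fy'],-1.]); return o+d*(z-o[2])/d[2]
E
python3 - <<'E'
from h import *
f=np.load('top.npz');p,d=f['p'],f['d'];c=cam('top');P=cloud(c,d)
print('table z',np.median(P[300,60:120,2]))
g=np.load('side.npz');cs=cam('side');Q=cloud(cs,g['d'])
win=np.zeros(d.shape,bool);win[160:245,175:245]=1
cap=win&(abs(P[...,2]-.205)<.006)
pts=P[cap];print('cap/column pts',len(pts))
(x,y),r=cv2.minEnclosingCircle(pts[:,:2].astype(np.float32));print(x,y,r)
# handle
h=win&(abs(P[...,2]-.1)<.03)&(p[...,0].astype(int)-p[...,2]>30)
H=P[h];print('handle',len(H),H[:,2].mean(),H.min(0),H.max(0))
print(cv2.fitLine(H[:,:2].astype(np.float32),cv2.DIST_L2,0,.01,.01).ravel())
dl=win&(P[...,2]>.222)&(P[...,2]<.25);D=P[dl];print('dial',len(D),D.mean(0),cv2.minAreaRect(D[:,:2].astype(np.float32)))
w=np.hstack([cv2.resize(p[155:255,165:265],(390,390),interpolation=2),cv2.resize(g['p'][170:290,180:300],(390,390),interpolation=2)])
cv2.imwrite('pics/crop1.png',w[:,:,::-1])
np.set_printoptions(precision=4,suppress=True)
# column/cap shape along main direction
print(cv2.minAreaRect(pts[:,:2].astype(np.float32)))
E
```

```text
table z 0.0006117716850269073
cap/column pts 885
0.5613471865653992 0.08781762421131134 0.07848141342401505
handle 157 0.10094204699169937 [0.42670069 0.11243962 0.09140432] [0.50346194 0.19615601 0.10838028]
[ 0.67785937 -0.7351916   0.46547154  0.15433015]
dial 78 [0.53767257 0.07514457 0.23879781] ((0.5386829376220703, 0.07582691311836243), (0.04486020281910896, 0.013913153670728207), 32.88333511352539)
((0.5616970658302307, 0.07450396567583084), (0.10194779932498932, 0.15116660296916962), 87.1438980102539)
```

View pics/crop1.png

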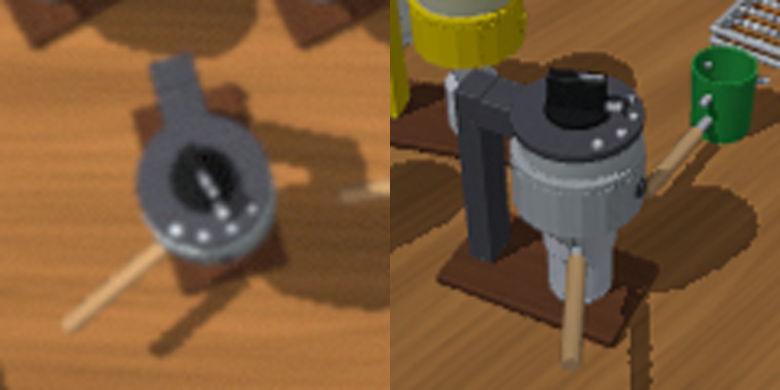

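The crop confirms it: a grey mill with an aluminium cup and a pale handle. The pointer's white line runs to the lower right, at about (222,210) in the crop. Next is mill yaw and the approach numbers.

```bash
cat >> h.py <<'E'
np.set_printoptions(precision=4,suppress=True)
def rel(pos,yaw,start=None):
    "shift(cm)/turn from current pose to a tool-down pose"
    s=robot.observe(); R=Ro.from_euler('xyz',s['tool_rot']); G=Ro.from_euler('xyz',[np.pi,0,yaw])
    return R.inv().apply(np.array(pos)-s['tool_pos'])*100,(R.inv()*G).as_rotvec()
E
python3 - <<'E'
from h import *
f=np.load('top.npz');p,d=f['p'],f['d'];P=cloud(cam('top'),d)
win=np.zeros(d.shape,bool);win[160:245,175:245]=1
m=win&(abs(P[...,2]-.203)<.007);X=P[m][:,:2]
A=np.array([.5387,.0758])
for it in range(4):
    r=np.linalg.norm(X-A,axis=1);C=X[(r>.035)&(r<.06)]
    # circle centre from disc edge: min enclosing excluding the arm side
    col=X[r>.075];k=col.mean(0)-A;yaw=np.arctan2(k[1],k[0])
    front=X[((X-A)@(k/np.linalg.norm(k))<.03)]
    (x,y),R=cv2.minEnclosingCircle(front.astype(np.float32));
print('circle',x,y,R,'yaw',np.degrees(yaw),len(col))
l=cv2.fitLine(X[(r>.06)].astype(np.float32),cv2.DIST_L2,0,.01,.01).ravel();print(l,np.degrees(np.arctan2(l[1],l[0])))
# foot board
dd=P[win&(p[...,0]<0)]
th=np.radians(115);pos=[A[0]+.12*np.cos(th),A[1]+.12*np.sin(th),.33]
print(pos,rel(pos,th))
E
```

```text
circle 0.5387370586395264 0.07553085684776306 0.0531025193631649 yaw 17.562356198416097 107
[0.9471 0.321  0.6163 0.1005] 18.721447
[np.float64(0.48798580859111607), np.float64(0.18455693444439802), 0.33] (array([ 51.8816, -47.0524,  -8.6123]), array([-0.0009, -0.0012, -1.5414]))
```

>>> {"fn": "play_rows", "kwargs": {
  "rows": [
    [0, 0, -5, 0, 0, 0, 0],
    [0, 0, -10, 0, 0, 0, 0],
    [52, -47, -10, 0, 0, -1.54, 0],
    [52, -47, -10, 0, 0, -1.54, 0],
    [52, -47, -10, 0, 0, -1.54, 0],
    [52, -47, -10, 0, 0, -1.54, 0],
    [52, -47, -10, 0, 0, -1.54, 0],
    [52, -47, -10, 0, 0, -1.54, 0],
    [52, -47, -10, 0, 0, -1.54, 0],
    [52, -47, -10, 0, 0, -1.54, 0],
    [52, -47, -10, 0, 0, -1.54, 0],
    [52, -47, -10, 0, 0, -1.54, 0],
    [52, -47, -10, 0, 0, -1.54, 0],
    [52, -47, -10, 0, 0, -1.54, 0],
    [52, -47, -10, 0, 0, -1.54, 0],
    [52, -47, -10, 0, 0, -1.54, 0],
    [52, -47, -10, 0, 0, -1.54, 0],
    [52, -47, -10, 0, 0, -1.54, 0],
    [52, -47, -10, 0, 0, -1.54, 0],
    [52, -47, -10, 0, 0, -1.54, 0]
  ]
}}

```text
time: 2.1
tool_pos: [0.4891, 0.1832, 0.3439]
tool_rot: [3.142, 0.0, 2.004]
contact_force: [-0.4, 0.3, 0.0]
opening: 0.0007
grip_force: 0.0
```

Arrived. One close look with the wrist camera will check the handle position and the clearance.

```bash
python3 - <<'E'
from h import *
c=cam('wrist');p,d=optics.read_camera('wrist');cv2.imwrite('pics/w1.png',p[:,:,::-1]);P=cloud(c,d)
h=(abs(P[...,2]-.1)<.012)&(p[...,0].astype(int)-p[...,2]>30)&(np.linalg.norm(P[...,:2]-[.5387,.0757],axis=-1)<.19)
H=P[h];print(len(H));
if len(H)>20:
    l=cv2.fitLine(H[:,:2].astype(np.float32),cv2.DIST_L2,0,.01,.01).ravel();print(l,np.degrees(np.arctan2(l[1],l[0])),H.min(0),H.max(0),np.linalg.norm(H[:,:2]-[.5387,.0757],axis=-1).max())
    n=np.array([-l[1],l[0]]);print('axis offset from line',n@(np.array([.5387,.0757])-l[2:]),'tcp offset',n@(robot.observe()['tool_pos'][:2]-l[2:]))
E
```

```text
786
[ 0.678  -0.735   0.4679  0.1552] -47.309685 [0.4289 0.1113 0.0945] [0.5086 0.1954 0.1047] 0.15660811601931335
axis offset from line -0.001890727806707024 tcp offset 0.03457610213661863
```

View pics/w1.png

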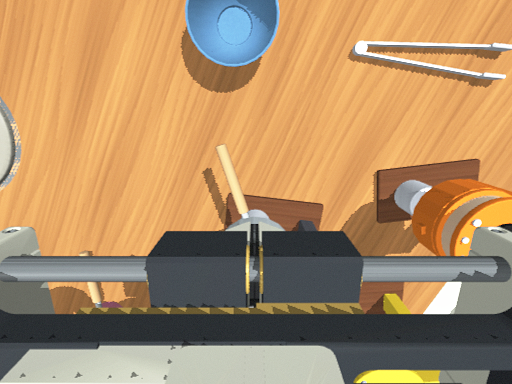

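The view shows the handle at (217,148)–(245,215), with the bowl (232,25) and tongs (430,60) well away. I'll descend beside the handle on its clockwise side.

>>> {"fn": "play_rows", "kwargs": {
  "rows": [
    [0, 1, 5, 0, 0, 0, 0],
    [0, 1, 10, 0, 0, 0, 0],
    [0, 1, 15, 0, 0, 0, 0],
    [0, 1, 20, 0, 0, 0, 0],
    [0, 1, 23, 0, 0, 0, 0],
    [0, 1, 25, 0, 0, 0, 0],
    [0, 1, 25, 0, 0, 0, 0],
    [0, 1, 25, 0, 0, 0, 0]
  ]
}}

```text
time: 2.95
tool_pos: [0.4989, 0.188, 0.0945]
tool_rot: [3.141, 0.0, 2.005]
contact_force: [0.8, -1.2, -0.0]
opening: 0.0006
grip_force: 0.0
```

```bash
python3 - <<'E'
from h import *
s=robot.observe();A=np.array([.5387,.0757]);v=s['tool_pos'][:2]-A;t0=np.arctan2(v[1],v[0]);print(np.degrees(t0),np.linalg.norm(v),s['contact_force'])
# contact: handle angle = tcp angle + ~asin(27/120); lock handle at 198 deg
for t in list(range(115,181,5)):
    q=np.radians(t); a,b=rel([A[0]+.12*np.cos(q),A[1]+.12*np.sin(q),s['tool_pos'][2]],q+.2); print(t,a,b[2])
E
```

```text
109.51198317662407 0.11916124634015524 [ 0.8246 -1.1575 -0.0354]
115 [ 0.1357 -1.14   -0.0008] -0.20249388827235534
120 [ 0.0874 -2.1857 -0.0016] -0.2897603466924651
125 [-0.0518 -3.2233 -0.0023] -0.3770268050913459
130 [-0.281  -4.2448 -0.0029] -0.46429326346241084
135 [-0.5983 -5.2424 -0.0035] -0.5515597217989204
140 [-1.0013 -6.2086 -0.0041] -0.6388261800939417
145 [-1.487  -7.1359 -0.0046] -0.7260926383403078
150 [-2.0517 -8.0175 -0.0051] -0.8133590965305733
155 [-2.691  -8.8464 -0.0055] -0.9006255546569697
160 [-3.4002 -9.6165 -0.0059] -0.9878920127113533
165 [ -4.1738 -10.3218  -0.0062] -1.0751584706851505
170 [ -5.0059 -10.957   -0.0064] -1.1624249285692971
175 [ -5.8902 -11.5173  -0.0065] -1.2496913863541734
180 [ -6.82   -11.9983  -0.0066] -1.33695784402953
```

>>> {"fn": "play_rows", "kwargs": {
  "rows": [
    [0.1, -1.1, 0, 0, 0, -0.2, 0],
    [0.1, -1.7, 0, 0, 0, -0.25, 0],
    [0.1, -2.2, 0, 0, 0, -0.29, 0],
    [0, -2.7, 0, 0, 0, -0.33, 0],
    [-0.05, -3.2, 0, 0, 0, -0.38, 0],
    [-0.15, -3.7, 0, 0, 0, -0.42, 0],
    [-0.3, -4.2, 0, 0, 0, -0.46, 0],
    [-0.45, -4.7, 0, 0, 0, -0.51, 0],
    [-0.6, -5.2, 0, 0, 0, -0.55, 0],
    [-0.8, -5.7, 0, 0, 0, -0.59, 0],
    [-1.0, -6.2, 0, 0, 0, -0.64, 0],
    [-1.25, -6.7, 0, 0, 0, -0.68, 0],
    [-1.5, -7.1, 0, 0, 0, -0.73, 0],
    [-1.75, -7.6, 0, 0, 0, -0.77, 0],
    [-2.05, -8.0, 0, 0, 0, -0.81, 0]
  ]
}}

```text
time: 4.45
tool_pos: [0.4358, 0.1362, 0.0959]
tool_rot: [3.139, 0.004, 2.817]
contact_force: [0.7, 0.5, 1.0]
opening: 0.0005
grip_force: 0.7
```

```bash
python3 - <<'E'
from h import *
s=robot.observe();A=np.array([.5387,.0757]);v=s['tool_pos'][:2]-A;print(np.degrees(np.arctan2(v[1],v[0])),np.linalg.norm(v),s['contact_force'])
p,d=optics.read_camera('side');cv2.imwrite('pics/s2.png',cv2.resize(p[160:310,170:370],(800,600))[:,:,::-1])
for t in np.arange(152.5,191,2.5):
    q=np.radians(t); a,b=rel([A[0]+.12*np.cos(q),A[1]+.12*np.sin(q),s['tool_pos'][2]],q+.2); print(t,a[:2],b[2])
E
```

```text
149.5617114584025 0.1193469482007207 [0.7398 0.5059 1.0044]
152.5 [ 0.1567 -0.5379] -0.042725996859905455
155.0 [ 0.2274 -1.0567] -0.08635916491349316
157.5 [ 0.2754 -1.578 ] -0.12999233291938975
160.0 [ 0.3007 -2.101 ] -0.17362550085341832
162.5 [ 0.303  -2.6245] -0.21725866869130414
165.0 [ 0.2826 -3.1477] -0.2608918364086411
167.5 [ 0.2393 -3.6694] -0.3045250039808589
170.0 [ 0.1734 -4.1888] -0.3481581713831868
172.5 [ 0.0848 -4.7048] -0.3917913385906218
175.0 [-0.0262 -5.2165] -0.43542450557789153
177.5 [-0.1594 -5.7228] -0.47905767231941904
180.0 [-0.3146 -6.2229] -0.522690838789286
182.5 [-0.4914 -6.7156] -0.566324004961194
185.0 [-0.6895 -7.2003] -0.6099571708084273
187.5 [-0.9086 -7.6758] -0.6535903363038117
190.0 [-1.1483 -8.1413] -0.6972235014196739
```

View pics/s2.png

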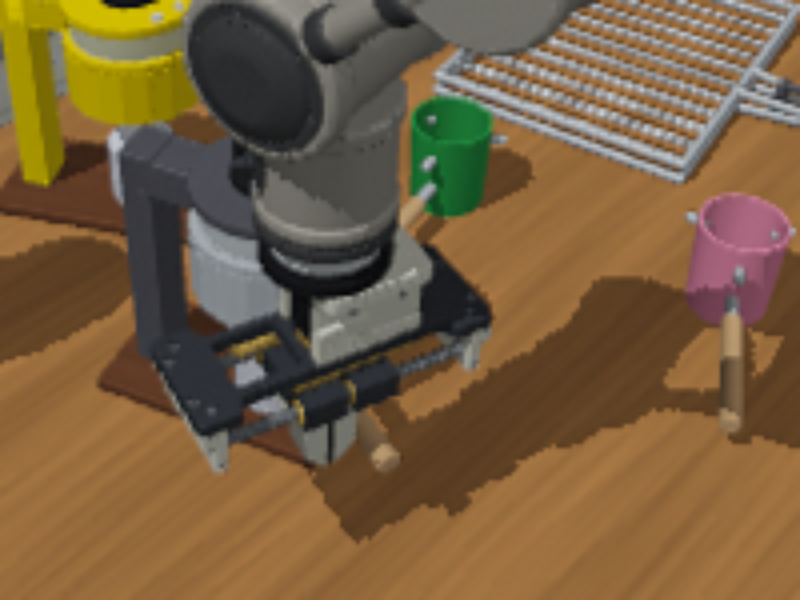

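The fingers at (330,440) are carrying the handle (tip at (385,455)) round, with no excess force. I'll continue more slowly.

>>> {"fn": "play_rows", "kwargs": {
  "rows": [
    [0.15, -0.5, 0, 0, 0, -0.04, 0],
    [0.23, -1.05, 0, 0, 0, -0.09, 0],
    [0.28, -1.6, 0, 0, 0, -0.13, 0],
    [0.3, -2.1, 0, 0, 0, -0.17, 0],
    [0.3, -2.6, 0, 0, 0, -0.22, 0],
    [0.28, -3.15, 0, 0, 0, -0.26, 0],
    [0.24, -3.65, 0, 0, 0, -0.3, 0],
    [0.17, -4.2, 0, 0, 0, -0.35, 0],
    [0.08, -4.7, 0, 0, 0, -0.39, 0],
    [-0.03, -5.2, 0, 0, 0, -0.44, 0],
    [-0.1, -5.45, 0, 0, 0, -0.46, 0],
    [-0.16, -5.7, 0, 0, 0, -0.48, 0]
  ]
}}

```text
time: 5.7
tool_pos: [0.4189, 0.0818, 0.0949]
tool_rot: [-3.141, 0.003, -2.988]
contact_force: [0.3, 3.2, 0.8]
opening: 0.0005
grip_force: 1.3
```

```bash
cat > hc.py <<'E'
from h import *
s=robot.observe();A=np.array([.5387,.0757]);v=s['tool_pos'][:2]-A;print(np.degrees(np.arctan2(v[1],v[0])),np.linalg.norm(v),s['tool_pos'],s['contact_force'])
for n in('side','top'):
    p,d=optics.read_camera(n);P=cloud(cam(n),d)
    r=np.linalg.norm(P[...,:2]-A,axis=-1)
    h=(abs(P[...,2]-.105)<.02)&(p[...,0].astype(int)-p[...,2]>30)&(r<.18)&(r>.05)
    H=P[h];print(n,len(H))
    if len(H)>10:
        k=H[:,:2].mean(0)-A;print('mean dir',np.degrees(np.arctan2(k[1],k[0]))%360,'zmax',np.percentile(H[:,2],95), 'r',r[h].min(),r[h].max())
        l=cv2.fitLine(H[:,:2].astype(np.float32),cv2.DIST_L2,0,.01,.01).ravel();print('line',np.degrees(np.arctan2(l[1],l[0]))%180)
    cv2.imwrite(f'pics/hc_{n}.png',cv2.resize(p[150:300,150:350],(800,600))[:,:,::-1])
E
python3 hc.py
```

```text
177.06711236488712 0.11997593223243821 [0.4189 0.0818 0.0949] [0.2932 3.2057 0.7587]
side 56
mean dir 188.3734355696757 zmax 0.10782343914701675 r 0.08184571848570867 0.1530485317861586
line 6.940343
top 0
```

>>> {"fn": "play_rows", "kwargs": {
  "rows": [
    [0.05, -0.25, 0, 0, 0, -0.02, 0],
    [0.09, -0.5, 0, 0, 0, -0.04, 0],
    [0.13, -0.75, 0, 0, 0, -0.065, 0],
    [0.16, -1.0, 0, 0, 0, -0.09, 0],
    [0.19, -1.25, 0, 0, 0, -0.11, 0],
    [0.21, -1.5, 0, 0, 0, -0.13, 0],
    [0.21, -1.5, 0, 0, 0, -0.13, 0]
  ]
}}

```text
time: 6.5
tool_pos: [0.4179, 0.0663, 0.0936]
tool_rot: [-3.141, -0.0, -2.857]
contact_force: [-0.3, -0.4, -0.4]
opening: 0.0002
grip_force: 0.0
```

```bash
python3 hc.py
```

```text
-175.5457676056522 0.1211342481122714 [0.4179 0.0663 0.0936] [-0.3027 -0.4238 -0.4322]
side 51
mean dir 196.24395894508694 zmax 0.11139576594340905 r 0.05087361887402033 0.15433188162789865
line 12.815041
top 0
```

The force is gone, which suggests the lugs dropped. I'll press on gently to the stop, then back off.

>>> {"fn": "play_rows", "kwargs": {
  "rows": [
    [0.02, -0.15, 0, 0, 0, -0.01, 0],
    [0.03, -0.3, 0, 0, 0, -0.02, 0],
    [0.04, -0.45, 0, 0, 0, -0.035, 0]
  ]
}}

```text
time: 6.9
tool_pos: [0.4188, 0.0622, 0.0937]
tool_rot: [3.142, -0.0, -2.821]
contact_force: [-0.7, 0.4, 1.4]
opening: 0.0003
grip_force: 0.3
```

```bash
python3 hc.py
```

```text
-173.56091170377854 0.12068361001931373 [0.4188 0.0622 0.0937] [-0.7494  0.3568  1.3753]
side 52
mean dir 197.85639931081278 zmax 0.11101616007276377 r 0.05168158254982152 0.15577835579820595
line 14.7969675
top 0
```

>>> {"fn": "play_rows", "kwargs": {
  "rows": [
    [0, 0.5, 0, 0, 0, 0, 0],
    [0, 1.5, 0, 0, 0, 0, 0],
    [0, 2.5, 0, 0, 0, 0, 0],
    [0.5, 2.5, -3, 0, 0, 0, 0],
    [1, 2.5, -8, 0, 0, 0, 0],
    [1, 2.5, -13, 0, 0, 0, 0.5],
    [1, 2.5, -18, 0, 0, 0, 0.5],
    [1, 2.5, -23, 0, 0, 0, 0.5],
    [1, 2.5, -26, 0, 0, 0, 0.5],
    [1, 2.5, -26, 0, 0, 0, 0.5]
  ]
}}

```text
time: 8.0
tool_pos: [0.4027, 0.0837, 0.358]
tool_rot: [-3.139, 0.009, -2.821]
contact_force: [0.6, -0.3, -0.7]
opening: 0.0358
grip_force: 0.0
```

```bash
python3 hc.py; python3 - <<'E'
from h import *
a=cv2.imread('pics/hc_side.png');b=cv2.imread('pics/hc_top.png')
c=cam('wrist');p,d=optics.read_camera('wrist');P=cloud(c,d);A=np.array([.5387,.0757])
r=np.linalg.norm(P[...,:2]-A,axis=-1);h=(abs(P[...,2]-.105)<.02)&(p[...,0].astype(int)-p[...,2]>30)&(r<.18)&(r>.05);H=P[h];print('wrist',len(H))
if len(H)>20:
    k=H[:,:2].mean(0)-A;print(np.degrees(np.arctan2(k[1],k[0]))%360,np.percentile(H[:,2],[50,95]))
cv2.imwrite('pics/v3.png',np.hstack([cv2.resize(a,(400,300)),cv2.resize(b,(400,300))]))
E
```

```text
176.63134440535617 0.13627092465456098 [0.4027 0.0837 0.358 ] [ 0.5875 -0.3034 -0.6633]
side 238
mean dir 197.58669183502965 zmax 0.11054885625528413 r 0.051519278302559444 0.15594488984632737
line 15.670207
top 39
mean dir 197.87758382378334 zmax 0.11090055985646359 r 0.13132668450635732 0.15610926941205622
line 15.564552
wrist 758
198.14180251496498 [0.1064 0.1086]
```

View pics/v3.png

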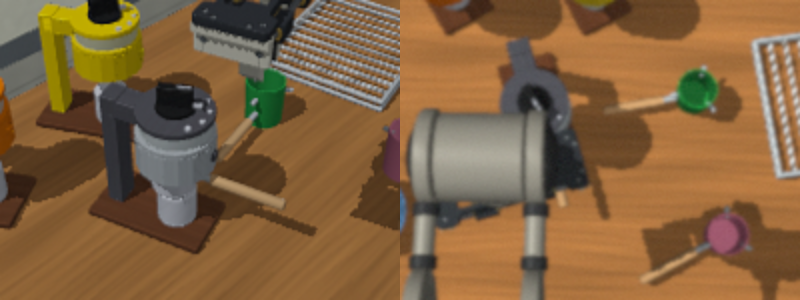

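The handle is at 198°, matching the mill's front, and its top is at z = 0.109, which fits the locked height. The handle shows free at (250,190) in the left view. Now the dial: move above it.

```bash
python3 - <<'E'
from h import *
print(rel([.5387,.0757,.30],np.radians(213)))
E
```

```text
(array([-12.8565,  -5.0644,   5.2447]), array([ 0.0007, -0.0015, -0.2561]))
```

>>> {"fn": "play_rows", "kwargs": {
  "rows": [
    [-4, -2, 0, 0, 0, -0.1, 0.5],
    [-8, -3.5, 2, 0, 0, -0.2, 0.5],
    [-11, -4.5, 4, 0, 0, -0.26, 0.5],
    [-12.9, -5.1, 5, 0, 0, -0.26, 0.5],
    [-12.9, -5.1, 5.2, 0, 0, -0.26, 0.5],
    [-12.9, -5.1, 5.2, 0, 0, -0.26, 0.5]
  ]
}}

```text
time: 8.75
tool_pos: [0.539, 0.0751, 0.2997]
tool_rot: [3.139, -0.004, -2.562]
contact_force: [0.1, 0.1, -0.2]
opening: 0.046
grip_force: 0.0
```

```bash
cat > dl.py <<'E'
from h import *
for n in('wrist','side'):
    c=cam(n);p,d=optics.read_camera(n);P=cloud(c,d);r=np.linalg.norm(P[...,:2]-[.5387,.0757],axis=-1)
    m=(r<.04)&(P[...,2]>.228)&(P[...,2]<.25)&(p.max(-1)<90);D=P[m];print(n,len(D))
    if len(D)>10: print(D.mean(0),cv2.minAreaRect(D[:,:2].astype(np.float32)))
    cv2.imwrite(f'pics/dl_{n}.png',p[:,:,::-1])
print(rel([.5387,.0757,.235],np.radians(213)))
E
python3 dl.py
```

```text
wrist 870
[0.5394 0.0734 0.239 ] ((0.5403653383255005, 0.07424655556678772), (0.045561328530311584, 0.013339107856154442), 32.97923278808594)
side 129
[0.5381 0.0759 0.2371] ((0.5399481654167175, 0.07307197898626328), (0.04534132033586502, 0.01712104305624962), 30.719518661499023)
(array([-0.0021,  0.0701,  6.6777]), array([ 0.0003, -0.0006,  0.0034]))
```

View pics/dl_wrist.png

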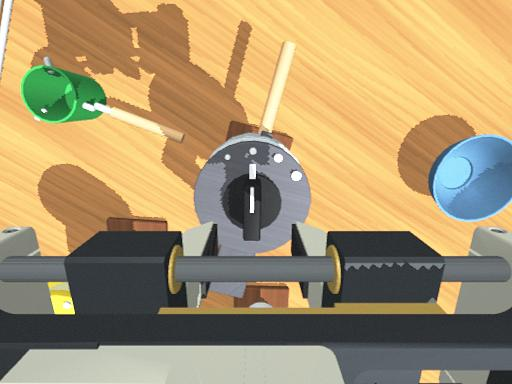

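The pointer (252,170) is aimed at the second stud (252,152); the third stud is at (278,158), clockwise. I'll descend, grip and turn by 0.5 rad.

>>> {"fn": "play_rows", "kwargs": {
  "rows": [
    [0, 0, 3, 0, 0, 0, 0.5],
    [0, 0, 5.5, 0, 0, 0, 0.5],
    [0, 0, 6.6, 0, 0, 0, 0.5],
    [0, 0, 6.6, 0, 0, 0, 0.5],
    [0, 0, 6.6, 0, 0, 0, 0],
    [0, 0, 6.6, 0, 0, 0, 0],
    [0, 0, 6.6, 0, 0, 0, 0],
    [0, 0, 6.6, 0, 0, 0, 0],
    [0, 0, 6.6, 0, 0, 0, 0]
  ],
  "squeeze": 12
}}

```text
time: 9.75
tool_pos: [0.5407, 0.0742, 0.2363]
tool_rot: [-3.139, 0.001, -2.562]
contact_force: [1.9, -3.2, 2.9]
opening: 0.0143
grip_force: 12.0
```

>>> {"fn": "play_rows", "kwargs": {
  "rows": [
    [0, 0, 0, 0, 0, 0.08, 0],
    [0, 0, 0, 0, 0, 0.16, 0],
    [0, 0, 0, 0, 0, 0.24, 0],
    [0, 0, 0, 0, 0, 0.32, 0],
    [0, 0, 0, 0, 0, 0.4, 0],
    [0, 0, 0, 0, 0, 0.46, 0],
    [0, 0, 0, 0, 0, 0.51, 0],
    [0, 0, 0, 0, 0, 0.51, 0],
    [0, 0, 0, 0, 0, 0.51, 0],
    [0, 0, 0, 0, 0, 0.51, 0],
    [0, 0, 0, 0, 0, 0.51, 0.5],
    [0, 0, 0, 0, 0, 0.51, 0.5],
    [0, 0, 0, 0, 0, 0.51, 0.5],
    [0, 0, -2, 0, 0, 0.51, 0.5],
    [0, 0, -5, 0, 0, 0.51, 0.5],
    [-2, 0, -8, 0, 0, 0.51, 0.5],
    [-4, 0, -10, 0, 0, 0.51, 0.5],
    [-4, 0, -12, 0, 0, 0.51, 0.5],
    [-4, 0, -12, 0, 0, 0.51, 0.5]
  ]
}}

```text
time: 11.65
tool_pos: [0.5744, 0.0974, 0.3579]
tool_rot: [3.142, 0.004, -3.071]
contact_force: [0.1, 0.3, -0.2]
opening: 0.0462
grip_force: 0.0
```

```bash
python3 dl.py; python3 hc.py; python3 - <<'E'
import cv2,numpy as np
cv2.imwrite('pics/f.png',np.hstack([cv2.resize(cv2.imread('pics/dl_wrist.png'),(400,300)),cv2.resize(cv2.imread('pics/hc_side.png'),(400,300))]))
E
```

```text
wrist 636
[0.5415 0.0749 0.2389] ((0.5409718155860901, 0.07427092641592026), (0.04559335485100746, 0.014104964211583138), 3.9644081592559814)
side 113
[0.5385 0.0763 0.2372] ((0.539651095867157, 0.07337784022092819), (0.04555921256542206, 0.015748178586363792), 4.510089874267578)
(array([ 3.5714, -1.879 , 11.9938]), array([ 0.0003, -0.0009, -0.5064]))
31.64887923649724 0.040448783187550935 [0.5731 0.0969 0.3549] [-0.7533  0.0803  0.2796]
side 241
mean dir 197.75083073557096 zmax 0.11081872199117715 r 0.05173009447904151 0.1556070051915804
line 15.238723
top 159
mean dir 197.83615185822674 zmax 0.11089996236171622 r 0.053411695450235885 0.1559735004282564
line 17.695328
```

View pics/f.png

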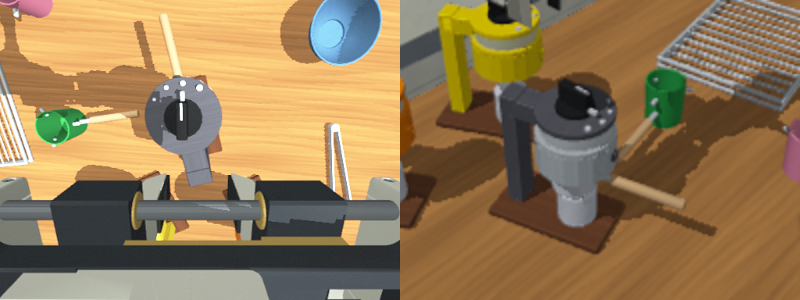

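The bar turned 29°, and the pointer (183,95) now faces the third stud (183,83). The handle still points to the front and the gripper is clear.

```bash
python3 -c "
from h import *
print(robot.hand_in())"
```

```text
the job is handed in; nothing more can be done
None
```

The job is handed in, with no verdict shown: by camera, the cup is locked with its handle straight to the front, the dial stands at its third mark, the bowl and tongs were not touched, and the gripper is clear of everything.

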